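# Reload the heat-spreader preheater

### The job

Reload the preheater for the next soldering batch: first push its mode rod fully home (off), then move the finished plate, the one with the module on it, into the tray, lying flat with the module up, and lay every blank plate from the stack flat between the stops of a nest of its own. With everything loaded and still off, pull the rod out to its middle click and leave it there; leave the other things on the bench where they are.

Things in the scene. Friction and masses are not known exactly. Their poses are not given: they have to be found in the camera images.
- blank1: blank aluminium heat-spreader plate, 90 x 56 x 10 mm, same on both faces, 0.14 kg; origin at its centre, x along the 90 mm side, y along the 56 mm side, z through the thickness. At the start it lies in the stack on the stock stand. 2 to 4 blanks are present, the others absent
- blank2: blank aluminium heat-spreader plate, 90 x 56 x 10 mm, same on both faces, 0.14 kg; origin at its centre, x along the 90 mm side, y along the 56 mm side, z through the thickness. At the start it lies in the stack on the stock stand. 2 to 4 blanks are present, the others absent
- blank3: blank aluminium heat-spreader plate, 90 x 56 x 10 mm, same on both faces, 0.14 kg; origin at its centre, x along the 90 mm side, y along the 56 mm side, z through the thickness. At the start it lies in the stack on the stock stand. 2 to 4 blanks are present, the others absent
- blank4: blank aluminium heat-spreader plate, 90 x 56 x 10 mm, same on both faces, 0.14 kg; origin at its centre, x along the 90 mm side, y along the 56 mm side, z through the thickness. At the start it lies in the stack on the stock stand. 2 to 4 blanks are present, the others absent
- done1: finished plate: the same 90 x 56 x 10 mm aluminium plate with a black module, 44 x 34 mm and 12 mm tall, fixed on the middle of its top (+z) face, 0.15 kg; origin at the centre of the aluminium plate, x along the 90 mm side. At the start it lies in nest 1 of the preheater, module up. Only one of done1 to done4 is present
- done2: finished plate: the same 90 x 56 x 10 mm aluminium plate with a black module, 44 x 34 mm and 12 mm tall, fixed on the middle of its top (+z) face, 0.15 kg; origin at the centre of the aluminium plate, x along the 90 mm side. At the start it lies in nest 2 of the preheater, module up. Only one of done1 to done4 is present
- done3: finished plate: the same 90 x 56 x 10 mm aluminium plate with a black module, 44 x 34 mm and 12 mm tall, fixed on the middle of its top (+z) face, 0.15 kg; origin at the centre of the aluminium plate, x along the 90 mm side. At the start it lies in nest 3 of the preheater, module up. Only one of done1 to done4 is present
- done4: finished plate: the same 90 x 56 x 10 mm aluminium plate with a black module, 44 x 34 mm and 12 mm tall, fixed on the middle of its top (+z) face, 0.15 kg; origin at the centre of the aluminium plate, x along the 90 mm side. At the start it lies in nest 4 of the preheater, module up. Only one of done1 to done4 is present
- nest1 (a point): centre of one nest's support face (86 x 40 mm, narrower than a plate), 16 mm above the bench and 6 mm above the preheater's base; x along the nest's length, away from the control box, z up. A plate in it has its centre 5 mm higher. Steel stops rise 6 mm above the support, with 2.5 mm play all round: one at each end, two near the corners of each long side, whose middle 58 mm is free for fingers
- nest2 (a point): centre of one nest's support face (86 x 40 mm, narrower than a plate), 16 mm above the bench and 6 mm above the preheater's base; x along the nest's length, away from the control box, z up. A plate in it has its centre 5 mm higher. Steel stops rise 6 mm above the support, with 2.5 mm play all round: one at each end, two near the corners of each long side, whose middle 58 mm is free for fingers
- nest3 (a point): centre of one nest's support face (86 x 40 mm, narrower than a plate), 16 mm above the bench and 6 mm above the preheater's base; x along the nest's length, away from the control box, z up. A plate in it has its centre 5 mm higher. Steel stops rise 6 mm above the support, with 2.5 mm play all round: one at each end, two near the corners of each long side, whose middle 58 mm is free for fingers
- nest4 (a point): centre of one nest's support face (86 x 40 mm, narrower than a plate), 16 mm above the bench and 6 mm above the preheater's base; x along the nest's length, away from the control box, z up. A plate in it has its centre 5 mm higher. Steel stops rise 6 mm above the support, with 2.5 mm play all round: one at each end, two near the corners of each long side, whose middle 58 mm is free for fingers
- preheater: fixed four-nest preheater, grey; base 122 x 352 x 10 mm, origin at the centre of its underside, nests in a row along its y, 88 mm apart. Its control box (50 x 90 mm, 56 mm tall) stands on the -x side, from 61 to 111 mm from the origin, with the push-pull rod in its -x face, 40 mm above the bench
- rod (a joint): travel of the push-pull mode rod in m: 0 = fully home (off), 0.018 = middle click (half power), 0.036 = fully out (full power). It grows as the knob is pulled out of the box along the preheater's -x. Three sprung detents: it is drawn into the nearest click from up to about 7 mm away; leaving a click takes about 5 N
- rod_knob (a point): centre of the rod's black knob: a cylinder 26 mm in diameter and 22 mm long, its axis level along the preheater's x, 40 mm above the bench; at home its centre is 32 mm in front of the box's face; point axes as the preheater's
- stand: fixed wooden stock stand on a thin rubber mat (130 x 110 x 3 mm): block 80 x 40 mm, its top 14 mm above the bench; origin on the bench under its centre, x along its 80 mm side. The blanks are stacked on it, long sides along its x
- tray: loose open plastic tray, 150 x 150 mm outside, walls 18 mm tall and 4 mm thick, 0.45 kg; origin under its centre, x and y along its sides
- tray_in (a point): centre of the tray's inner floor, about 4 mm above its underside; a plate lying flat in the tray has its centre 5 mm above it
- spool: bystander: reel of solder wire standing on its end, 48 mm in diameter, 36 mm tall; origin under its centre
- flux: bystander: small flux jar, 34 mm in diameter, 45 mm tall; origin under its centre
- driver: bystander: screwdriver lying beyond the preheater
- brush: bystander: brush lying beyond the preheater
- mug: bystander: mug, 80 mm in diameter, 90 mm tall; origin under its centre
- meter: bystander: hand multimeter lying flat, 85 x 170 x 43 mm; origin under its centre
Mind the look-alikes: they are no part of the job. Leave any pink look-alike of the blank4 alone.

How it is judged:
On the way, in this order (a step that is already met when the one before it is completed fails the run):
1. the rod is pushed fully home while the finished plate is still in its nest (value of joint rod below 0.004 m and horizontal distance between done1 and nest1 below 0.012 m and horizontal distance between done2 and nest2 below 0.012 m and horizontal distance between done3 and nest3 below 0.012 m and horizontal distance between done4 and nest4 below 0.012 m), for 0.2 s.
2. with the rod home, the finished plate lies in the tray and every blank lies in a nest (value of joint rod below 0.005 m and ((horizontal distance between blank1 and nest1 below 0.006 m and z of blank1 in the frame of nest1 between 0.0025 and 0.0075 m and angle between the z axis of blank1 and the z axis of nest1, either way round below 0.06 rad) or (horizontal distance between blank1 and nest2 below 0.006 m and z of blank1 in the frame of nest2 between 0.0025 and 0.0075 m and angle between the z axis of blank1 and the z axis of nest2, either way round below 0.06 rad) or (horizontal distance between blank1 and nest3 below 0.006 m and z of blank1 in the frame of nest3 between 0.0025 and 0.0075 m and angle between the z axis of blank1 and the z axis of nest3, either way round below 0.06 rad) or (horizontal distance between blank1 and nest4 below 0.006 m and z of blank1 in the frame of nest4 between 0.0025 and 0.0075 m and angle between the z axis of blank1 and the z axis of nest4, either way round below 0.06 rad)) and ((horizontal distance between blank2 and nest1 below 0.006 m and z of blank2 in the frame of nest1 between 0.0025 and 0.0075 m and angle between the z axis of blank2 and the z axis of nest1, either way round below 0.06 rad) or (horizontal distance between blank2 and nest2 below 0.006 m and z of blank2 in the frame of nest2 between 0.0025 and 0.0075 m and angle between the z axis of blank2 and the z axis of nest2, either way round below 0.06 rad) or (horizontal distance between blank2 and nest3 below 0.006 m and z of blank2 in the frame of nest3 between 0.0025 and 0.0075 m and angle between the z axis of blank2 and the z axis of nest3, either way round below 0.06 rad) or (horizontal distance between blank2 and nest4 below 0.006 m and z of blank2 in the frame of nest4 between 0.0025 and 0.0075 m and angle between the z axis of blank2 and the z axis of nest4, either way round below 0.06 rad)) and ((horizontal distance between blank3 and nest1 below 0.006 m and z of blank3 in the frame of nest1 between 0.0025 and 0.0075 m and angle between the z axis of blank3 and the z axis of nest1, either way round below 0.06 rad) or (horizontal distance between blank3 and nest2 below 0.006 m and z of blank3 in the frame of nest2 between 0.0025 and 0.0075 m and angle between the z axis of blank3 and the z axis of nest2, either way round below 0.06 rad) or (horizontal distance between blank3 and nest3 below 0.006 m and z of blank3 in the frame of nest3 between 0.0025 and 0.0075 m and angle between the z axis of blank3 and the z axis of nest3, either way round below 0.06 rad) or (horizontal distance between blank3 and nest4 below 0.006 m and z of blank3 in the frame of nest4 between 0.0025 and 0.0075 m and angle between the z axis of blank3 and the z axis of nest4, either way round below 0.06 rad)) and ((horizontal distance between blank4 and nest1 below 0.006 m and z of blank4 in the frame of nest1 between 0.0025 and 0.0075 m and angle between the z axis of blank4 and the z axis of nest1, either way round below 0.06 rad) or (horizontal distance between blank4 and nest2 below 0.006 m and z of blank4 in the frame of nest2 between 0.0025 and 0.0075 m and angle between the z axis of blank4 and the z axis of nest2, either way round below 0.06 rad) or (horizontal distance between blank4 and nest3 below 0.006 m and z of blank4 in the frame of nest3 between 0.0025 and 0.0075 m and angle between the z axis of blank4 and the z axis of nest3, either way round below 0.06 rad) or (horizontal distance between blank4 and nest4 below 0.006 m and z of blank4 in the frame of nest4 between 0.0025 and 0.0075 m and angle between the z axis of blank4 and the z axis of nest4, either way round below 0.06 rad)) and horizontal distance between each of done1, done2, done3, done4 and tray_in below 0.055 m and z of each of done1, done2, done3, done4 in the frame of tray_in below 0.0085 m and angle between each of done1, done2, done3, done4's own z axis and vertical below 0.1 rad and linear speed of each of blank1, blank2, blank3, blank4, done1, done2, done3, done4 below 0.02 m/s), for 0.2 s.
3. the rod is pulled to its middle click (value of joint rod between 0.014 and 0.022 m and velocity of joint rod between -0.02 and 0.02 m/s), for 0.3 s.
At the end, for the whole second after the job is handed in: The rod rests at its middle click (18 mm, within 4 mm); every blank lies flat on the support of a nest of its own (centre within 6 mm); the finished plate lies flat on the tray floor, module up, its centre within 55 mm of the tray's; all at rest (value of joint rod between 0.014 and 0.022 m and ((horizontal distance between blank1 and nest1 below 0.006 m and z of blank1 in the frame of nest1 between 0.0025 and 0.0075 m and angle between the z axis of blank1 and the z axis of nest1, either way round below 0.06 rad) or (horizontal distance between blank1 and nest2 below 0.006 m and z of blank1 in the frame of nest2 between 0.0025 and 0.0075 m and angle between the z axis of blank1 and the z axis of nest2, either way round below 0.06 rad) or (horizontal distance between blank1 and nest3 below 0.006 m and z of blank1 in the frame of nest3 between 0.0025 and 0.0075 m and angle between the z axis of blank1 and the z axis of nest3, either way round below 0.06 rad) or (horizontal distance between blank1 and nest4 below 0.006 m and z of blank1 in the frame of nest4 between 0.0025 and 0.0075 m and angle between the z axis of blank1 and the z axis of nest4, either way round below 0.06 rad)) and ((horizontal distance between blank2 and nest1 below 0.006 m and z of blank2 in the frame of nest1 between 0.0025 and 0.0075 m and angle between the z axis of blank2 and the z axis of nest1, either way round below 0.06 rad) or (horizontal distance between blank2 and nest2 below 0.006 m and z of blank2 in the frame of nest2 between 0.0025 and 0.0075 m and angle between the z axis of blank2 and the z axis of nest2, either way round below 0.06 rad) or (horizontal distance between blank2 and nest3 below 0.006 m and z of blank2 in the frame of nest3 between 0.0025 and 0.0075 m and angle between the z axis of blank2 and the z axis of nest3, either way round below 0.06 rad) or (horizontal distance between blank2 and nest4 below 0.006 m and z of blank2 in the frame of nest4 between 0.0025 and 0.0075 m and angle between the z axis of blank2 and the z axis of nest4, either way round below 0.06 rad)) and ((horizontal distance between blank3 and nest1 below 0.006 m and z of blank3 in the frame of nest1 between 0.0025 and 0.0075 m and angle between the z axis of blank3 and the z axis of nest1, either way round below 0.06 rad) or (horizontal distance between blank3 and nest2 below 0.006 m and z of blank3 in the frame of nest2 between 0.0025 and 0.0075 m and angle between the z axis of blank3 and the z axis of nest2, either way round below 0.06 rad) or (horizontal distance between blank3 and nest3 below 0.006 m and z of blank3 in the frame of nest3 between 0.0025 and 0.0075 m and angle between the z axis of blank3 and the z axis of nest3, either way round below 0.06 rad) or (horizontal distance between blank3 and nest4 below 0.006 m and z of blank3 in the frame of nest4 between 0.0025 and 0.0075 m and angle between the z axis of blank3 and the z axis of nest4, either way round below 0.06 rad)) and ((horizontal distance between blank4 and nest1 below 0.006 m and z of blank4 in the frame of nest1 between 0.0025 and 0.0075 m and angle between the z axis of blank4 and the z axis of nest1, either way round below 0.06 rad) or (horizontal distance between blank4 and nest2 below 0.006 m and z of blank4 in the frame of nest2 between 0.0025 and 0.0075 m and angle between the z axis of blank4 and the z axis of nest2, either way round below 0.06 rad) or (horizontal distance between blank4 and nest3 below 0.006 m and z of blank4 in the frame of nest3 between 0.0025 and 0.0075 m and angle between the z axis of blank4 and the z axis of nest3, either way round below 0.06 rad) or (horizontal distance between blank4 and nest4 below 0.006 m and z of blank4 in the frame of nest4 between 0.0025 and 0.0075 m and angle between the z axis of blank4 and the z axis of nest4, either way round below 0.06 rad)) and horizontal distance between each of done1, done2, done3, done4 and tray_in below 0.055 m and z of each of done1, done2, done3, done4 in the frame of tray_in below 0.0085 m and angle between each of done1, done2, done3, done4's own z axis and vertical below 0.1 rad and linear speed of each of blank1, blank2, blank3, blank4, done1, done2, done3, done4 below 0.02 m/s); the robot touches nothing.
It fails at once if a bystander (spool, jar, screwdriver, brush, mug, meter) is shifted by more than 60 mm (distance of any of spool, flux, driver, brush, mug, meter from where it was at the start of the episode above 0.06 m).
Of blank1, blank2, blank3, blank4 only 2 to 4 are there at a start; the rules pass over those that are not, and their reading is None.
Of done1, done2, done3, done4 only 1 to 1 are there at a start; the rules pass over those that are not, and their reading is None.
At some moment in a run one of tray may be knocked a few centimetres aside while the robot is not near it.
Once in a run the grip may slacken for a moment while it holds something.
It also fails if it takes over 210 s, if anything falls off the work surface, if the arm or the gripper's body presses on something with over 40 N, if the wrist force passes 120 N, or if a joint passes its speed limit or range.

### The arm

A 6-joint arm with a two-finger parallel gripper is mounted at the origin on the work surface. World frame = base frame: x ahead of the robot, y to its left, z up, the work surface at z = 0. Lengths are in m, angles in rad, forces in N, time in s.
With the tool pointing down it reaches from about 0.4 to 0.925 m from the base axis. Payload 12.5 kg.
Tool frame: the origin (TCP) lies at the very end of the fingers, on their centre line; the grasp point (between the pads) lies 19 mm behind it; z points along the fingers, y is the line along which they close (so a half turn about z gives the same grasp; the last joint's range is limited). The gripper opens to 95 mm and grips with 3 to 60 N. Pads are 20 mm wide; open, the fingers measure 119 mm over their backs; the gripper's body (75 mm by 180 mm) begins 59 mm behind the grasp point.
Start: joints at [-0.106, 0.491, 1.559, -0, 1.092, -0.106], TCP at [0.625, 0, 0.215] pointing down, gripper open.
Joint ranges: [-3.1, 3.1], [-0.84, 2.19], [0.05, 2.79], [-1.13, 4.28], [0.06, 2.93], [-2.69, 2.69]. Speed limits (rad/s): [2.22, 2.22, 2.79, 3.14, 3.14, 3.14].

### API

Orientations are given as a rotation vector (axis times angle).
In Python, from station import arm, effector, readout, vision gives the robot as it stands. Calls block until the motion is done:
- arm.reach(position, orientation): joint-space move of the TCP to a pose.
- arm.move_straight(position, rotation=None, vel=0.15, max_force=None): straight line of the TCP; rotation=None keeps the orientation; vel is the mean speed in m/s. With max_force (N) it stops when the force on the tool has changed by that much, and returns True; else False.
- arm.set_joints(angles): joint-space move.
- effector.let_go() and effector.close(grip_force=None): open the fingers fully, or close them until they stop; grip_force is the grip in N (None keeps the last).
- arm.wait(seconds).
- arm.inverse_kinematics(position, orientation): joint angles nearest the present ones, or None.
- readout.get_state(): the state.
- vision.snapshot(name): name is "scene" or "side" or "wrist"; returns a dict with "frame" (384x512x3 uint8, red, green, blue), "K" (3x3 intrinsics, pixels), "position" and "rotation" of the camera in the world. Camera axes: x right, y down, z forward; pixel columns grow to the right and rows downward; lengths in m; the calibration is good to about 2 mm. A picture is of the moment at which its call begins. There is no depth.
A pose or a line that the arm cannot do raises arm.MotionError and nothing moves.
- arm.hand_in(): hands the job in; it is judged then, once.
The state is a dict: "t": time; "joint_pos": joint angles; "joint_vel": joint speeds; "joint_torque": joint torques, N m; "position": TCP position; "tool_rot": TCP orientation; "wrist_force": force on the tool from outside, world axes, zero at the start; "wrist_torque": the same for the moment, N m; "grip_width": finger opening in m; "gripper_force": force on a finger pad.
Only numpy, scipy, OpenCV 4.12 (cv2) and the standard library are available. Lean on these libraries where they do the work, as an engineer would, in place of code of your own. Each camera call takes 0.05 s, during which the arm holds its last target. There are 200 camera calls.

## Working session

There is one attempt and no reset: what is moved stays moved. The work goes in short steps, each a Python script; the robot and the scene stay as the last script left them, time stands still between calls to the robot, and variables do not carry over. Pictures are saved under pics/ and viewed, at most 14 in all, crops included, and the job is handed in when it is done.

```bash
ls; mkdir -p pics; python3 - <<'E'
from station import arm, effector, readout, vision
import cv2,numpy as np,pickle
for n in ["scene","side","wrist"]:
    s=vision.snapshot(n); pickle.dump(s,open(f"pics/{n}0.pkl","wb"))
    cv2.imwrite(f"pics/{n}0.png",cv2.resize(s["frame"][:,:,::-1],(768,576),interpolation=cv2.INTER_CUBIC))
    print(n,s["K"].tolist(),s["position"],s["rotation"])
s=readout.get_state();print(s)
E
```

```text
pics
scene [[481.6857076318975, 0.0, 259.1828941477847], [0.0, 481.6857076318975, 188.44327148950742], [0.0, 0.0, 1.0]] [ 1.28324463 -0.29096102  1.20988642] [-2.1503772  -1.5195852   0.45792959]
side [[354.3326603444514, 0.0, 260.8925574503921], [0.0, 354.3326603444514, 188.4687366143614], [0.0, 0.0, 1.0]] [ 0.46783004 -0.75408518  0.75862045] [-2.33945061  0.19980262 -0.11003582]
wrist [[339.7221424668256, 0.0, 247.25748258340923], [0.0, 339.7221424668256, 190.03310835671536], [0.0, 0.0, 1.0]] [0.62490436 0.08355752 0.38362604] [ 2.83864666e+00  2.90634534e-06 -1.05152504e-03]
{'t': 0.15, 'joint_pos': array([-1.05601577e-01,  4.91415009e-01,  1.55930915e+00, -6.15960498e-06,
        1.09166879e+00, -1.05605833e-01]), 'joint_vel': array([-0.00093345, -0.00188344, -0.000414  ,  0.00136662,  0.00017389,
        0.0005164 ]), 'joint_torque': array([ 3.16444048e-04, -6.12899423e+01, -2.58276522e+01,  6.91918633e-02,
        4.73701756e-02, -5.07232733e-05]), 'position': array([6.24831476e-01, 3.81062044e-05, 2.14199868e-01]), 'tool_rot': array([-2.22099585e+00, -2.22101161e+00,  7.96776426e-04]), 'wrist_force': array([-0.43070799,  0.43353327, -0.06870793]), 'wrist_torque': array([-0.02520998, -0.00546795,  0.04408209]), 'gripper_force': 0.0, 'grip_width': 0.09495526919748909}
```

View pics/scene0.png

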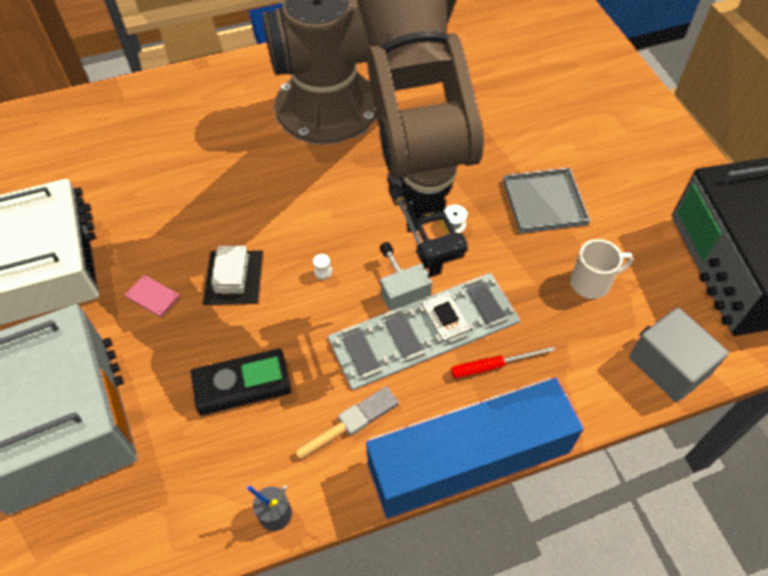

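View pics/side0.png

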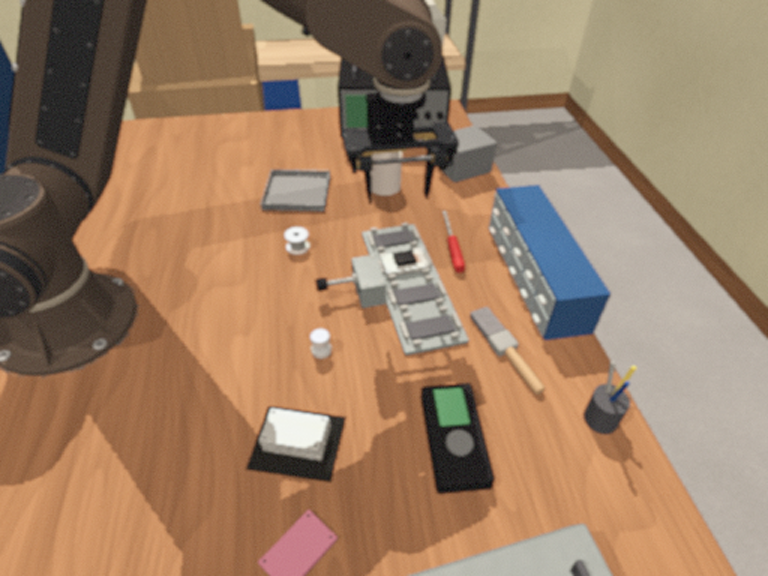

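The scene view shows, in 768-px coordinates:
- The preheater spans (330,340)–(521,321). The finished plate is in its third nest from the left, at (446,315).
- The knob is at (386,248), with the rod out.
- The tray is at (546,200).
- The blank stack is on its black mat at (230,268).

Candidates for a blank: the stack at (230,268), the pink plate at (152,296), which is a look-alike to leave alone, and the finished plate at (446,315). Candidates for the knob: (386,248), the spool at (455,218) and the flux jar at (322,266). I choose the stack and the black knob, and will check them in a crop.

```bash
cat > lib.py <<'E'
import numpy as np, cv2, pickle
from scipy.optimize import least_squares
from scipy.spatial.transform import Rotation as R
def proj(s,P):
    P=np.atleast_2d(P); c=(P-s["position"])@R.from_rotvec(s["rotation"]).as_matrix() 
    q=c@np.array(s["K"]).T; return q[:,:2]/q[:,2:]
def ray(s,uv,z):
    d=R.from_rotvec(s["rotation"]).as_matrix()@np.linalg.solve(s["K"],[uv[0],uv[1],1.])
    return s["position"]+d*(z-s["position"][2])/d[2]
def fr(p,L):  # p=(x,y,yaw): local pts -> world
    L=np.atleast_2d(L).astype(float); c,sn=np.cos(p[2]),np.sin(p[2])
    return np.c_[p[0]+c*L[:,0]-sn*L[:,1],p[1]+sn*L[:,0]+c*L[:,1],L[:,2]]
def fit(obs,p0):  # obs: list of (snap, local pts, pixels)
    f=lambda p:np.concatenate([(proj(s,fr(p,L))-np.array(U)).ravel() for s,L,U in obs])
    r=least_squares(f,p0,loss="soft_l1"); return r.x,np.abs(r.fun).max()
def rect(w,h,z): return np.array([[-w/2,-h/2,z],[w/2,-h/2,z],[w/2,h/2,z],[-w/2,h/2,z]])
def crop(s,x0,y0,x1,y1,k,name,polys=()):
    im=cv2.resize(s["frame"][y0:y1,x0:x1,::-1],None,fx=k,fy=k,interpolation=cv2.INTER_CUBIC)
    for P in polys:
        q=((proj(s,P)+.5-[x0,y0])*k-.5).round().astype(int); cv2.polylines(im,[q],True,(255,0,255),1)
    cv2.imwrite(f"pics/{name}.png",im)
def snap(n):
    from station import vision
    return vision.snapshot(n)
E
python3 - <<'E'
from lib import *
S=pickle.load(open("pics/scene0.pkl","rb"));D=pickle.load(open("pics/side0.pkl","rb"))
B=rect(.122,.352,.01)
# scene: corners (-x,-y),(+x,-y),(+x,+y),(-x,+y)
U=np.array([[330,340],[349,385],[521,321],[497,277]])/1.5
ph,e=fit([(S,B,U)],[.7,0,.2]);print("ph",ph,e)
T=rect(.15,.15,.018);U=np.array([[503,175],[521,233],[589,226],[570,169]])/1.5
tr,e=fit([(S,T,U)],[.6,.25,.1]);print("tray",tr,e)
M=rect(.11,.13,.003);U=np.array([[207,251],[203,304],[257,303],[263,251]])/1.5
print([ray(S,u,.003)[:2].round(3) for u in U])
for n,u in [("knob",(386,248))]: print(n,ray(S,np.array(u)/1.5,.04),fr(ph,[-.111-.032,0,.04]))
print("knob side",ray(D,np.array((322,285))/1.5,.04))
print("stack top",[ray(S,np.array(u)/1.5,z)[:2].round(3) for u in[(230,262)] for z in (.034,.044,.054)],[ray(D,np.array(u)/1.5,z)[:2].round(3) for u in[(297,428)] for z in (.034,.044,.054)])
crop(S,125,110,405,260,2.85,"c1",[fr(ph,B),fr(tr,T)])
crop(D,155,105,325,325,2.7,"c2",[fr(ph,B),fr(tr,T)])
E
```

```text
ph [ 0.66203011 -0.00103398  0.03332314] 5.5912143476177505
tray [ 0.45933675  0.34894791 -0.20015778] 1.7133308257125321
[array([ 0.337, -0.359]), array([ 0.461, -0.392]), array([ 0.494, -0.292]), array([ 0.376, -0.25 ])]
knob [ 0.47910499 -0.01782989  0.04      ] [[ 0.5191095 -0.0057983  0.04     ]]
knob side [ 0.47899273 -0.01895994  0.04      ]
stack top [array([ 0.403, -0.319]), array([ 0.411, -0.319]), array([ 0.418, -0.319])] [array([ 0.415, -0.315]), array([ 0.416, -0.322]), array([ 0.417, -0.328])]
```

View pics/c1.png

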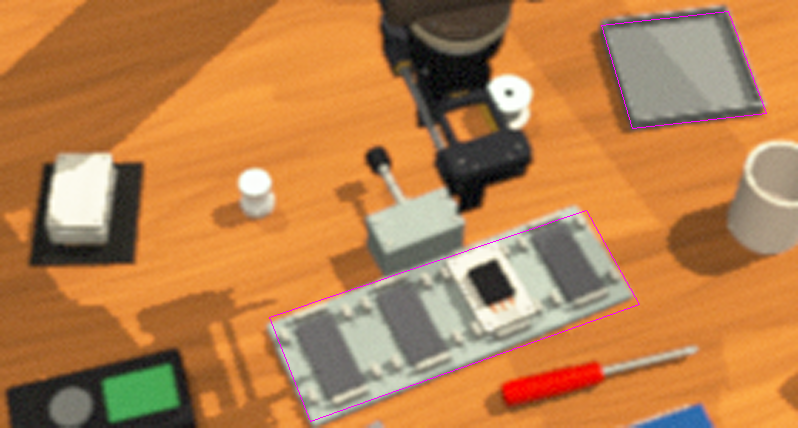

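View pics/c2.png

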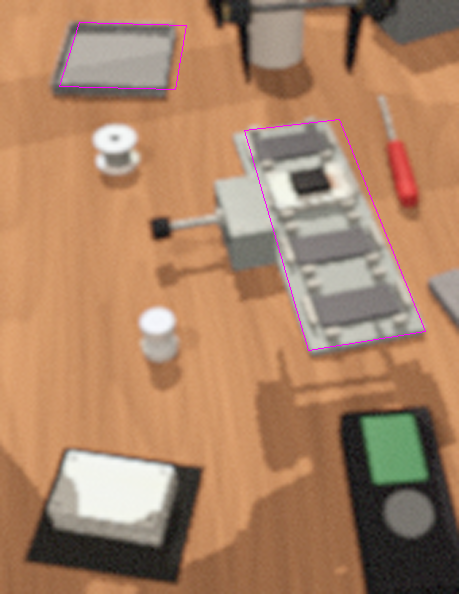

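The crop confirms the choices: white plates stacked on the black mat at (82,200), and the black knob at (378,158). Next I refit the preheater pose using both views plus the wrist image.

```bash
python3 - <<'E'
from lib import *
S,D,W=[pickle.load(open(f"pics/{n}0.pkl","rb")) for n in("scene","side","wrist")]
B=rect(.122,.352,.01)
US=(np.array([[271,320],[311,425],[634,298],[579,207]])+.5)/2.85-.5+[125,110]
UD=(np.array([[310,352],[424,331],[320,118],[236,133]])+.5)/2.7-.5+[155,105]
ph,e=fit([(S,B,US),(D,B,UD)],[.66,0,.0]);print("ph",ph,e, (proj(S,fr(ph,B))-US).round(1).tolist(),(proj(D,fr(ph,B))-UD).round(1).tolist())
for y in(-.132,-.044,.044,.132): print(fr(ph,[0,y,.016]).round(4))
N=[fr(ph,rect(.086,.04,.016)+[0,y,0]) for y in(-.132,-.044,.044,.132)]
crop(W,0,0,512,384,1.55,"w0",[fr(ph,B)]+N)
np.save("ph.npy",ph)
E
```

```text
ph [ 0.65790429 -0.0022617   0.06628851] 4.109598317968846 [[-1.7, -0.1], [0.1, -0.9], [0.5, -0.7], [0.0, -1.0]] [[0.0, -0.0], [1.0, -0.3], [4.1, 0.5], [0.2, -0.1]]
[[ 0.6666 -0.134   0.016 ]]
[[ 0.6608 -0.0462  0.016 ]]
[[0.655  0.0416 0.016 ]]
[[0.6492 0.1294 0.016 ]]
```

View pics/w0.png

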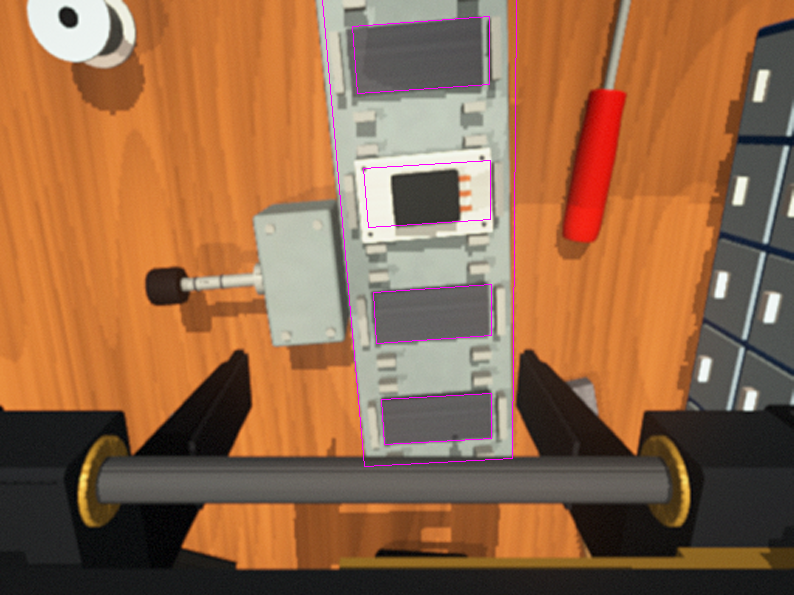

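The wrist view agrees with the model overlay, since the nest faces match within about 1 px. The finished plate is in the nest at y≈+0.042, with its white corners at (356,160), (487,150), (494,231) and (362,243). The knob is at (168,286). Next I push the rod home.

```bash
cat >> lib.py <<'E'
def tool(yaw): return (R.from_euler("z",yaw)*R.from_matrix(np.diag([1.,-1,-1]))).as_rotvec()
def st():
    from station import readout
    s=readout.get_state(); return s
def show(tag=""):
    s=st(); print(tag,"t",round(s["t"],1),s["position"].round(4),"w",round(s["grip_width"],4),"gf",round(s["gripper_force"],1),"F",s["wrist_force"].round(1))
E
python3 - <<'E'
from lib import *
from station import arm,effector
S,D,W=[pickle.load(open(f"pics/{n}0.pkl","rb")) for n in("scene","side","wrist")]
ph=np.load("ph.npy")
kw=ray(W,(np.array([168,286])+.5)/1.55-.5,.04); ks=ray(S,(np.array([378,158])+.5)/2.85-.5+[125,110],.04)
loc=lambda p:R.from_euler("z",-ph[2]).apply(p-np.r_[ph[:2],0])
print("knob local",loc(kw),loc(ks))
UP=(np.array([[356,160],[487,150],[494,231],[362,243]])+.5)/1.55-.5
d,e=fit([(W,rect(.09,.056,.026)[[3,2,1,0]],UP)],[.655,.042,.066]);print("done",d,e);np.save("done.npy",d)
effector.close(10)
y=ph[2]; P=lambda x,z,yy=0:fr(ph,[x,yy,z])[0]
arm.reach(P(-.225,.15),tool(y)); show()
arm.move_straight(P(-.225,.03)); show()
print(arm.move_straight(P(-.159,.03),vel=.04,max_force=20)); show(); print(loc(st()["position"]))
arm.wait(.3); arm.move_straight(P(-.225,.03)); arm.move_straight(P(-.225,.2)); show()
s=snap("scene");pickle.dump(s,open("pics/scene1.pkl","wb"))
arm.reach(np.r_[.40,-.32,.22],tool(0)); W=snap("wrist");pickle.dump(W,open("pics/wst.pkl","wb")); show()
crop(W,0,0,512,384,1.55,"w1")
crop(s,220,140,320,250,4,"s1")
E
```

```text
knob local [-0.18051237 -0.0033629   0.04      ] [-0.18021566 -0.00344409  0.04      ]
done [0.6525865  0.04073426 0.08476351] 2.653887859575491
 t 2.9 [ 0.434  -0.0173  0.1502] w 0.0004 gf 0.0 F [0.3 0.2 0.4]
 t 3.9 [ 0.4337 -0.0172  0.0304] w 0.0005 gf 0.0 F [ 0.2 -0.1 -0.9]
True
 t 5.2 [ 0.4903 -0.0131  0.0296] w 0.0003 gf 0.2 F [ 0.1 -0.3  0.2]
[-0.1679427   0.00026162  0.02956104]
 t 7.3 [ 0.4332 -0.0171  0.1994] w 0.0006 gf 0.0 F [ 0.4  0.8 -0.6]
 t 8.6 [ 0.4004 -0.3189  0.2199] w 0.0006 gf 0.0 F [-0.7 -0.   0.7]
```

```bash
python3 - <<'E'
import cv2,numpy as np
a=cv2.imread("pics/w1.png");b=cv2.imread("pics/s1.png")
a=cv2.resize(a,(0,0),fx=.6,fy=.6,interpolation=cv2.INTER_AREA)
c=np.zeros((440,800,3),np.uint8);c[:a.shape[0],:a.shape[1]]=a[:440]; b=b[:440,:800-a.shape[1]]; c[:b.shape[0],a.shape[1]:a.shape[1]+b.shape[1]]=b
cv2.imwrite("pics/m1.png",c);print(a.shape,b.shape)
E
```

```text
(357, 476, 3) (440, 324, 3)
```

View pics/m1.png

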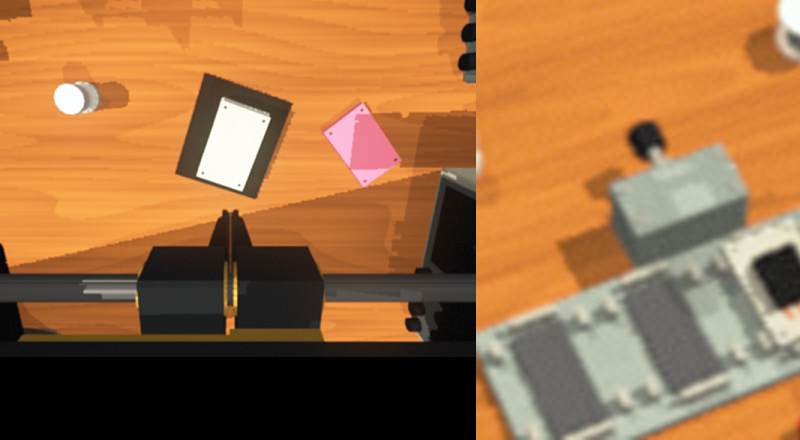

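View pics/w1.png

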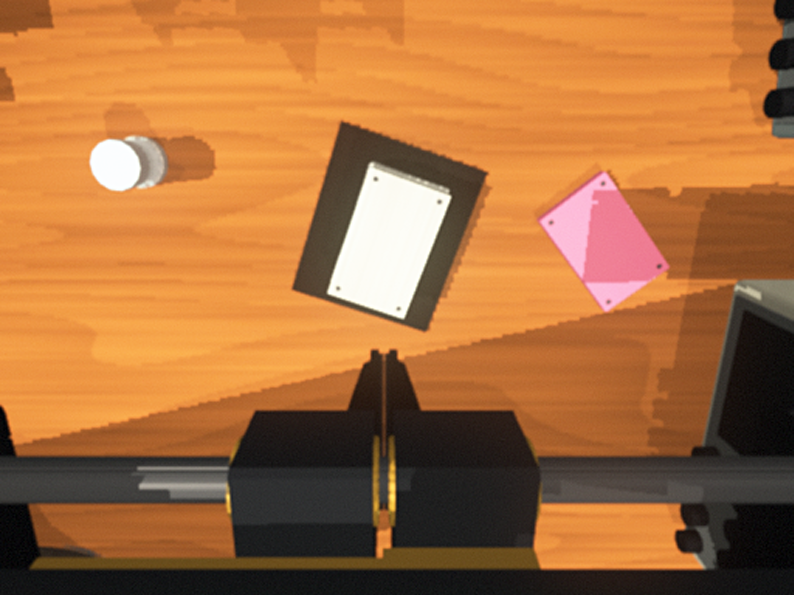

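The rod is now short, with the knob at about (262,174) in the scene frame. The stack's top plate has corners (371,168), (450,195), (405,319) and (328,291) on its mat. The pink plate lies separately at (602,240). Next I solve for rod travel, stack height and tray.

```bash
python3 - <<'E'
from lib import *
S=pickle.load(open("pics/scene1.pkl","rb"));W=pickle.load(open("pics/wst.pkl","rb"));D=pickle.load(open("pics/side0.pkl","rb"))
ph=np.load("ph.npy");loc=lambda p:R.from_euler("z",-ph[2]).apply(p-np.r_[ph[:2],0])
k=(np.array([169,138])+.5)/4-.5+[220,140];print("knob",loc(ray(S,k,.04)))
U=(np.array([[371,168],[450,195],[405,319],[328,291]])+.5)/1.55-.5
L=lambda z:rect(.09,.056,z)[[2,1,0,3]]
for n in(2,3,4):
    z=.014+.01*n; p,e=fit([(W,L(z),U)],[.41,-.32,-.34]); print(n,p.round(4),round(e,2), "side px",((proj(D,fr(p,[0,0,z]))+.5-[155,105])*2.7).round(0))
M=(np.array([[342,122],[487,173],[428,330],[294,291]])+.5)/1.55-.5
p,e=fit([(W,rect(.13,.11,.003)[[2,1,0,3]],M)],[.41,-.32,-.34]);print("mat",p,e)
E
```

```text
knob [-0.14454615 -0.00396256  0.04      ]
2 [ 0.4097 -0.3234 -0.3357] 1.84 side px [[111. 498.]]
3 [ 0.4114 -0.3234 -0.3353] 1.54 side px [[112. 491.]]
4 [ 0.4135 -0.3236 -0.3404] 2.94 side px [[113. 485.]]
mat [ 0.41188824 -0.32321251 -0.31450779] 1.8123410909304027
```

```bash
python3 - <<'E'
from lib import *
from station import arm,effector
arm.reach([.4114,-.3234,.10],tool(-.335)); show()
print(arm.move_straight([.4114,-.3234,.028],vel=.03,max_force=4)); show("touch")
arm.move_straight([.4114,-.3234,.2]); effector.let_go()
d=np.load("done.npy")
arm.reach([d[0],d[1],.16],tool(.075)); 
print(arm.move_straight([d[0],d[1],.013],vel=.08,max_force=8)); show("down")
effector.close(35); show("grip")
arm.move_straight([d[0],d[1],.12]); show("lift")
arm.reach([.46,.24,.20],tool(np.pi/2-.2)); show("pre")
W=snap("wrist");pickle.dump(W,open("pics/wtr.pkl","wb"));S=snap("scene");pickle.dump(S,open("pics/scene2.pkl","wb"))
T=fr([.459,.349,-.2],rect(.15,.15,.018))
crop(W,0,0,512,384,1.55,"w2",[T])
E
```

```text
t 9.1 [ 0.412  -0.323   0.1006] w 0.0007 gf 0.0 F [ 0.2 -0.4  0.8]
True
touch t 10.8 [ 0.4114 -0.3234  0.0443] w 0.0006 gf 3.7 F [-1.6  1.2  7.8]
False
down t 17.1 [0.6528 0.0407 0.0134] w 0.0949 gf 0.0 F [-0.7  0.5 -0.6]
grip t 17.8 [0.6526 0.0408 0.013 ] w 0.0553 gf 35.0 F [0.4 0.9 1.4]
lift t 18.7 [0.6521 0.0407 0.1191] w 0.0556 gf 35.0 F [ 0.  -1.2 -2.6]
pre t 19.8 [0.4605 0.2397 0.1995] w 0.0556 gf 35.0 F [ 1.4 -0.2 -0.7]
```

View pics/w2.png

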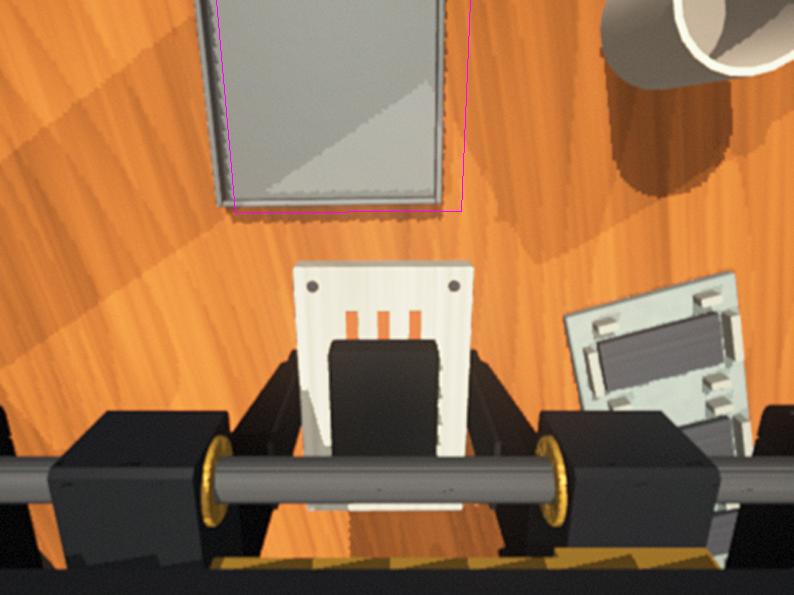

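The tray is 10–15 px left of the estimate, with its near corners at (219,206) and (441,203). The finished plate is held square, module up. The stack top touched at z=0.044, so there are 3 blanks.

```bash
python3 - <<'E'
from lib import *
from station import arm,effector
W=pickle.load(open("pics/wtr.pkl","rb"))
U=(np.array([[218,207],[441,204]])+.5)/1.55-.5
L=rect(.15,.15,.018)[:2]
tr,e=fit([(W,L,U)],[.45,.349,-.2]);print(tr,e); np.save("tray.npy",tr)
yaw=np.pi/2+tr[2]; x,y=tr[:2]
S2=pickle.load(open("pics/scene2.pkl","rb"))
arm.reach([x,y,.12],tool(yaw)); show()
S3=snap("scene")
W3=snap("wrist")
print(arm.move_straight([x,y,.006],vel=.06,max_force=6)); show("down")
effector.let_go(); show("open")
arm.move_straight([x,y,.2],vel=.2)
arm.reach([.46,.22,.22],tool(yaw)); W=snap("wrist"); show()
pickle.dump(W,open("pics/wtr2.pkl","wb"))
crop(W,0,0,512,384,1.2,"w3",[fr(tr,rect(.15,.15,.018))])
E
```

```text
[ 0.44683775  0.35558543 -0.18846075] 0.9862171163253208
 t 20.5 [0.447  0.3554 0.1196] w 0.0559 gf 35.0 F [-1.2  0.3 -0.9]
False
down t 22.7 [0.447  0.3557 0.0063] w 0.0556 gf 35.0 F [-0.8 -0.3 -0.7]
open t 23.5 [0.4468 0.3556 0.006 ] w 0.0952 gf 0.0 F [-0.7  0.1  0.4]
 t 25.3 [0.46   0.2203 0.2195] w 0.095 gf 0.0 F [1.  0.2 0.8]
```

View pics/w3.png

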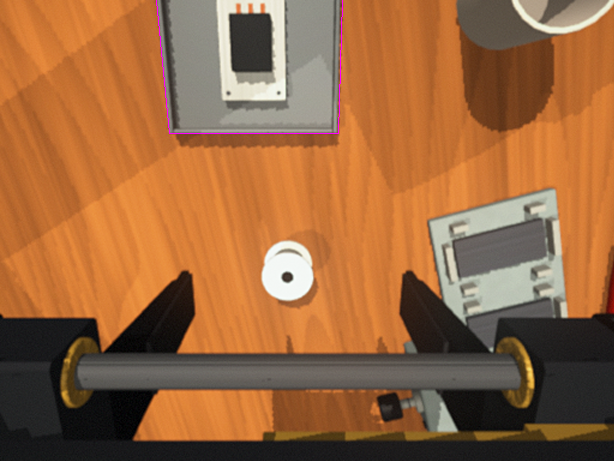

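The finished plate lies flat in the tray, module up, and the overlay matches the tray. Next I refine the nest centres from a wrist view over the row.

```bash
python3 - <<'E'
from lib import *
from station import arm,effector
ph=np.load("ph.npy")
arm.reach([.655,-.11,.30],tool(np.pi/2)); W=snap("wrist");pickle.dump(W,open("pics/wn.pkl","wb"));show()
W0=pickle.load(open("pics/wrist0.pkl","rb"))
for I in(W,W0):
  hsv=cv2.cvtColor(I["frame"],cv2.COLOR_RGB2HSV)
  for y in(-.132,-.044,.044,.132):
    c0=fr(ph,[0,y,.016])
    q=proj(I,fr(ph,rect(.094,.046,.016)+[0,y,0]))
    m=np.zeros(I["frame"].shape[:2],np.uint8);cv2.fillPoly(m,[q.round().astype(int)],255)
    d=((hsv[...,2]<110)&(m>0)).astype(np.uint8)
    n,lab,stt,cen=cv2.connectedComponentsWithStats(d)
    if n<2: continue
    i=1+stt[1:,4].argmax(); pts=np.argwhere(lab==i)[:,::-1].astype(np.float32)
    (c,wh,a)=cv2.minAreaRect(pts); w=ray(I,c,.016)
    print(y,"d",(R.from_euler("z",-ph[2]).apply(w-c0[0])*1e3).round(1),np.round(wh,1),"pred",np.linalg.norm(np.diff(proj(I,fr(ph,rect(.086,.04,.016)+[0,y,0])),axis=0),axis=1).round(1)[:2],"area",stt[i,4],a)
crop(W,0,0,512,384,1.55,"w4",[fr(ph,rect(.122,.352,.01))]+[fr(ph,rect(.086,.04,.016)+[0,y,0]) for y in(-.132,-.044,.044,.132)])
E
```

```text
t 26.8 [ 0.6549 -0.1086  0.2999] w 0.0952 gf 0.0 F [-0.2 -0.7 -0.3]
-0.132 d [0.  1.6 0. ] [28.6 60.4] pred [62.  28.5] area 1133 85.60128784179688
-0.044 d [-1.5 -0.3  0. ] [29.9 64.9] pred [65.7 32. ] area 1757 85.42607879638672
0.044 d [-2.2 -0.3  0. ] [38.3 70.2] pred [69.8 36.3] area 2345 83.79655456542969
-0.132 d [-0.2  1.3  0. ] [31.4 70. ] pred [69.4 29. ] area 2116 85.60128784179688
-0.044 d [-1.3  0.9  0. ] [35.  74.4] pred [74. 33.] area 2490 84.2894058227539
0.044 d [-1.1 -2.7  0. ] [33.5 42.9] pred [79.2 37.9] area 1413 84.80557250976562
0.132 d [-4.2  1.5  0. ] [51.3 86.2] pred [85.3 44.1] area 3788 87.58048248291016
```

View pics/w4.png

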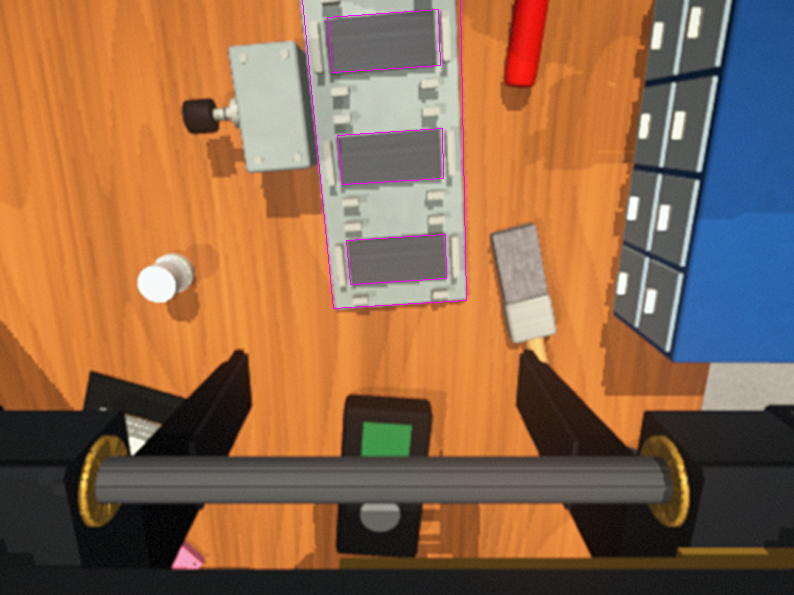

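```bash
cat >> lib.py <<'E'
def whiterect(I,z,near):
    hsv=cv2.cvtColor(I["frame"],cv2.COLOR_RGB2HSV)
    m=((hsv[...,1]<50)&(hsv[...,2]>205)).astype(np.uint8); m=cv2.morphologyEx(m,cv2.MORPH_CLOSE,np.ones((5,5)))
    cs,_=cv2.findContours(m,cv2.RETR_EXTERNAL,cv2.CHAIN_APPROX_NONE)
    c=min([c for c in cs if cv2.contourArea(c)>800],key=lambda c:np.linalg.norm(np.mean(c[:,0],0)-proj(I,near)[0]))
    w=np.array([ray(I,b,z)[:2] for b in cv2.boxPoints(cv2.minAreaRect(c))]).astype(np.float32)
    e=w[1]-w[0],w[2]-w[1]; l=max(e,key=np.linalg.norm); s=min(e,key=np.linalg.norm)
    return w.mean(0),float((np.arctan2(l[1],l[0])+np.pi/2)%np.pi-np.pi/2),np.linalg.norm(l),np.linalg.norm(s)
def nest(y):
    ph=np.load("ph2.npy"); return fr(ph,[0,y,0])[0],ph[2]
def pick(ztop):
    from station import arm,effector
    effector.let_go()
    arm.reach([.40,-.32,.22],tool(0)); I=snap("wrist"); c,yaw,l,s=whiterect(I,ztop,[.4114,-.3234,ztop])
    print("plate",c.round(4),round(yaw,3),round(l,4),round(s,4))
    assert np.hypot(c[0]-.4114,c[1]+.3234)<.012 and abs(yaw+.335)<.1
    arm.reach([c[0],c[1],ztop+.06],tool(yaw))
    print(arm.move_straight([c[0],c[1],ztop-.0075],vel=.06,max_force=6)); show("down")
    effector.close(40); show("grip"); arm.move_straight([c[0],c[1],.14],vel=.12); show("lift")
def place(y,dy=0):
    from station import arm,effector
    p,yaw=nest(y); p=p+[0,dy,0]
    arm.reach([p[0],p[1],.10],tool(yaw)); show("above")
    hit=arm.move_straight([p[0],p[1],.0195],vel=.05,max_force=6); show(f"hit {hit}")
    return hit,p
E
python3 - <<'E'
from lib import *
from station import arm,effector
ph=np.load("ph.npy"); o=fr(ph,[-.0017,.0004,0])[0]; np.save("ph2.npy",[o[0],o[1],.0788]); print(nest(.132),nest(.044))
pick(.044)
hit,p=place(.132)
if not hit:
    effector.let_go(); arm.move_straight([p[0],p[1],.12])
    arm.reach([.5,.05,.28],tool(np.pi/2)); W=snap("wrist"); pickle.dump(W,open("pics/wp1.pkl","wb")); print(whiterect(W,.026,[p[0],p[1],.026]),p)
show()
E
```

```text
(array([0.64579068, 0.1296152 , 0.        ]), np.float64(0.0788)) (array([0.65271791, 0.04188827, 0.        ]), np.float64(0.0788))
plate [ 0.4123 -0.323 ] -0.356 0.0918 0.056
False
down t 30.2 [ 0.4124 -0.3231  0.0368] w 0.095 gf 0.0 F [-0.2 -0.1  0.4]
grip t 30.9 [ 0.4123 -0.323   0.0365] w 0.0557 gf 40.0 F [0.1 0.3 0.4]
lift t 31.9 [ 0.412  -0.3228  0.1394] w 0.0556 gf 40.0 F [-0.5  0.6 -1.8]
above t 33.8 [0.6459 0.1285 0.1001] w 0.0551 gf 40.0 F [-0.4  0.1 -0.8]
hit False t 35.5 [0.6459 0.1297 0.0198] w 0.0553 gf 40.0 F [ 0.2  0.3 -1.9]
(array([0.64192915, 0.12512122], dtype=float32), 0.09339427947998047, np.float32(0.09873749), np.float32(0.06224676)) [0.64579068 0.1296152  0.        ]
 t 38.7 [0.5002 0.0501 0.2794] w 0.0951 gf 0.0 F [-0.2 -0.3 -1.3]
```

```bash
python3 - <<'E'
from lib import *
from station import arm,effector
pick(.034)
hit,p=place(-.132)
if not hit:
    effector.let_go(); arm.move_straight([p[0],p[1],.12])
    arm.reach([.655,-.04,.30],tool(np.pi/2)); W=snap("wrist"); pickle.dump(W,open("pics/wp2.pkl","wb"))
    W1=pickle.load(open("pics/wp1.pkl","rb"))
    a=[]
    for I,y in((W1,.132),(W,-.132)):
        c=nest(y); ph=np.load("ph2.npy"); u,v=proj(I,[c[0][0],c[0][1],.026])[0].round().astype(int); print(u,v)
        u=np.clip(u,65,512-66);v=np.clip(v,60,384-61)
        crop(I,u-65,v-60,u+65,v+60,3,"tmp",[fr(ph,rect(.09,.056,.026)+[0,y,0])]); a.append(cv2.imread("pics/tmp.png"))
    cv2.imwrite("pics/m2.png",np.hstack(a))
show()
E
```

```text
plate [ 0.4135 -0.3236] -0.336 0.09 0.0552
False
down t 42.2 [ 0.4137 -0.3237  0.0268] w 0.0954 gf 0.0 F [ 0.5 -0.6 -0.5]
grip t 42.9 [ 0.4135 -0.3236  0.0265] w 0.0559 gf 40.0 F [-0.1  0.2  0.6]
lift t 44.0 [ 0.4133 -0.3234  0.1394] w 0.0552 gf 40.0 F [ 0.3  1.  -0.8]
above t 45.2 [ 0.6659 -0.1346  0.1   ] w 0.0557 gf 40.0 F [-0.7 -0.5 -1.5]
hit False t 47.0 [ 0.6667 -0.1336  0.0198] w 0.0558 gf 40.0 F [ 0.3 -0.2 -0.9]
370 87
256 216
 t 50.0 [ 0.6549 -0.0403  0.2988] w 0.0948 gf 0.0 F [-0.4 -0.5  0.3]
```

View pics/m2.png

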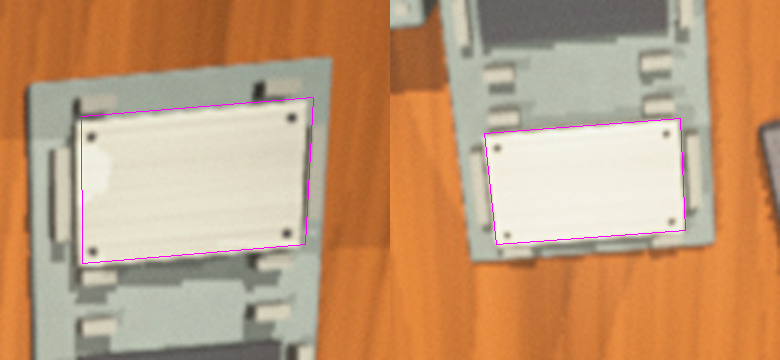

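Right: the blank in the -y nest lies between its stops. Left: the far blank's right-hand stop is hard to see, so I'll touch-test its flatness at both ends.

```bash
python3 - <<'E'
from lib import *
from station import arm,effector
effector.close(10); ph=np.load("ph2.npy")
for y in(.132,):
  for x,dy in((-.036,0),(.036,0),(0,.02)):
    q=fr(ph,[x,y+dy,0])[0]
    arm.reach([q[0],q[1],.05],tool(ph[2])); h=arm.move_straight([q[0],q[1],.0235],vel=.025,max_force=3); print(y,x,dy,h,st()["position"][2].round(4)); arm.move_straight([q[0],q[1],.05])
q,yaw=nest(.132)
arm.reach([q[0],q[1]-.10,.25],tool(np.pi/2)); W=snap("wrist"); pickle.dump(W,open("pics/wp3.pkl","wb")); print(proj(W,[q[0],q[1],.026])); show()
E
```

```text
0.132 -0.036 0 True 0.0263
0.132 0.036 0 True 0.0263
0.132 0 0.02 True 0.0263
[[247.52762292  68.16920292]]
 t 58.8 [0.6457 0.0299 0.2491] w 0.0003 gf 0.0 F [ 0.2  0.1 -0.3]
```

The plate is flat at z=0.026 everywhere, so it is seated. Now the last blank.

```bash
python3 - <<'E'
from lib import *
from station import arm,effector
pick(.024)
hit,p=place(.044,-.0007)
if not hit:
    effector.let_go(); show("open"); arm.move_straight([p[0],p[1],.12])
    arm.reach([.655,-.04,.30],tool(np.pi/2)); W=snap("wrist"); pickle.dump(W,open("pics/wp4.pkl","wb"))
    S=snap("scene"); ph=np.load("ph2.npy")
    crop(W,170,0,340,240,2.5,"a",[fr(ph,rect(.09,.056,.026)+[0,y,0]) for y in(-.132,.044,.132)])
    crop(S,200,105,400,265,1.8,"b"); a,b=cv2.imread("pics/a.png"),cv2.imread("pics/b.png")
    c=np.zeros((600,425+360,3),np.uint8); c[:,:425]=a; c[:b.shape[0],425:]=b; cv2.imwrite("pics/m3.png",c)
show()
E
```

```text
plate [ 0.4132 -0.323 ] -0.373 0.0899 0.0556
False
down t 63.8 [ 0.4134 -0.3231  0.0168] w 0.0947 gf 0.0 F [ 0.9  0.4 -0.1]
grip t 64.5 [ 0.4132 -0.323   0.0165] w 0.0556 gf 39.9 F [-0.2  0.7  1. ]
lift t 65.7 [ 0.413  -0.3228  0.1394] w 0.0555 gf 39.9 F [ 0.8  0.4 -1.6]
above t 67.3 [0.6527 0.04   0.1001] w 0.0557 gf 39.9 F [ 0.5 -0.1 -1.5]
hit False t 69.1 [0.6528 0.0412 0.0198] w 0.0556 gf 39.9 F [-0.6 -0.1 -1.8]
open t 69.9 [0.6527 0.0412 0.0195] w 0.0951 gf 0.0 F [-0.7  0.5  0.5]
 t 72.3 [ 0.6549 -0.0398  0.2992] w 0.0954 gf 0.0 F [-0.1  0.  -0.3]
```

View pics/m3.png

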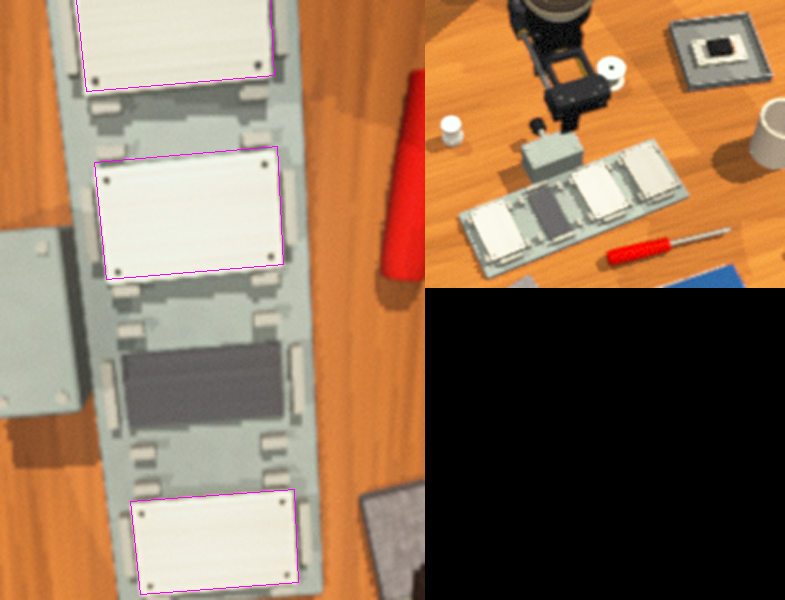

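All three blanks match the seated outlines, the finished plate is in the tray, and the rod is home. I touch-check the last two plates, then pull the rod 18 mm.

```bash
python3 - <<'E'
from lib import *
from station import arm,effector
effector.close(10); ph=np.load("ph2.npy"); z=[]
for y in(.044,-.132):
  for x in(-.034,.034):
    q=fr(ph,[x,y,0])[0]
    arm.reach([q[0],q[1],.045],tool(ph[2])); arm.move_straight([q[0],q[1],.0235],vel=.025,max_force=3); z.append(st()["position"][2].round(4)); arm.move_straight([q[0],q[1],.06])
print(z); assert max(z)<.0275 and min(z)>.0248
P=lambda x,z:fr(ph,[x,-.0015,z])[0]
arm.move_straight(np.r_[st()["position"][:2],.15]); effector.let_go()
arm.reach(P(-.1425,.14),tool(ph[2])); print(arm.move_straight(P(-.1425,.030),vel=.08,max_force=6)); show()
effector.close(30); show("grip")
arm.move_straight(P(-.1605,.030),vel=.03); arm.wait(.3); show("pulled")
effector.let_go(); arm.wait(.3); arm.move_straight(P(-.1605,.18)); show()
arm.reach([.45,-.17,.25],tool(np.pi/2)); W=snap("wrist"); S=snap("scene"); pickle.dump((W,S),open("pics/fin.pkl","wb"))
k=proj(W,fr(ph,[-.161,-.0015,.04]))[0].round().astype(int); print(k)
x0,y0=np.clip(k-[70,60],0,[372,264])
q=[fr(ph,[[-.161,-.02,.04],[-.161,.02,.04]]),fr(ph,[[-.111,-.02,.04],[-.111,.02,.04]])]
crop(W,x0,y0,x0+140,y0+120,3,"a",q); crop(S,200,105,400,265,1.8,"b"); a,b=cv2.imread("pics/a.png"),cv2.imread("pics/b.png")
c=np.zeros((360,780,3),np.uint8); c[:,:420]=a; c[:b.shape[0],420:]=b; cv2.imwrite("pics/m4.png",c); show()
E
```

```text
[np.float64(0.0263), np.float64(0.0263), np.float64(0.0263), np.float64(0.0264)]
False
 t 85.8 [ 0.5145 -0.0147  0.0304] w 0.0952 gf 0.0 F [0.8 0.4 0.3]
grip t 86.9 [ 0.5136 -0.0134  0.0299] w 0.0254 gf 30.0 F [ 0.3 11.8  0.9]
pulled t 87.9 [ 0.4956 -0.015   0.0299] w 0.0256 gf 30.0 F [-0.4 11.9  2.3]
 t 90.6 [ 0.4959 -0.016   0.1793] w 0.095 gf 0.0 F [-0.  -0.8  0.4]
[293  11]
 t 92.3 [ 0.45   -0.1697  0.2498] w 0.0949 gf 0.0 F [0.  0.3 0.4]
```

View pics/m4.png

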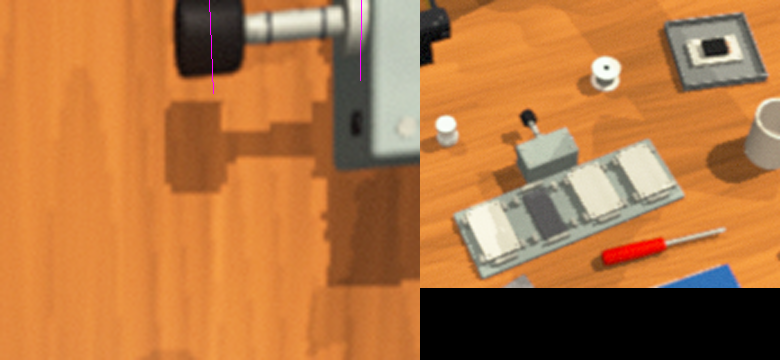

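The knob centre sits on the 18 mm mark at (210,40). The plates and tray are in place and the arm is clear.

```bash
python3 -c "
from station import arm
print(arm.hand_in())"
```

```text
the job is handed in; nothing more can be done
None
```

I handed the job in at about 92 s with no verdict shown: the rod was pushed home first, the finished plate is flat in the tray module up, all 3 blanks touched flat in nests of their own, and the rod is at its middle click.

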